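# Light up the glass layout

### The arm

A 6-joint arm with a two-finger parallel gripper is mounted at the origin on the work surface. World frame = base frame: x ahead of the robot, y to its left, z up, the work surface at z = 0. Lengths are in m, angles in degrees, forces in N, time in s.
With the tool pointing down it reaches from about 0.35 to 0.875 m from the base axis. Payload 4.2 kg.
Tool frame: the origin (TCP) lies between the finger pads, 19 mm behind the fingertips; this is the grasp point; z points along the fingers, y is the line along which they close (so a half turn about z gives the same grasp; the last joint's range is limited). The gripper opens to 87 mm and grips with 3 to 60 N. Pads are 19 mm wide; open, the fingers measure 117 mm over their backs; the gripper's body (75 mm by 190 mm) begins 51 mm behind the grasp point.
Start: joints at [14.817, 22.042, 0.453, 0, -68.411, -14.817], TCP at [0.625, 0, 0.241] pointing down, gripper open.
Joint ranges: [-179.83, 179.83], [-69.29, 118.12], [-61.27, 80.66], [-181.25, 117.63], [-171.15, -9.14], [-177.46, 177.46]. Speed limits (degrees/s): [159.86, 159.86, 180, 180, 180, 180].

### API

Orientations are given as [roll, pitch, yaw] about the fixed x, y, z axes, in that order (R = Rz(yaw) Ry(pitch) Rx(roll)).
In Python, from workcell import env gives the robot as it stands. The module is installed in compiled form; this text tells all that it offers. Calls block until the motion is done:
- env.goto(position, orientation): joint-space move of the TCP to a pose.
- env.move_straight(position, rotation=None, rate=0.15, force_limit=None): straight line of the TCP; rotation=None keeps the orientation; rate is the mean speed in m/s. With force_limit (N) it stops when the force on the tool has changed by that much, and returns True; else False.
- env.set_joints(angles): joint-space move.
- env.gripper_to(opening, grasp_force=None): opening from 0.0 (shut) to 1.0 (fully open); grasp_force is the grip in N (None keeps the last); returns when the fingers have stopped.
- env.dwell(seconds).
- env.inverse_kinematics(position, orientation): joint angles nearest the present ones, or None.
- env.read_state(): the state.
- env.grab_frame(name): name is "scene" or "side" or "wrist"; returns a dict with "image" (400x640x3 uint8, blue, green, red), "fx", "fy", "cx", "cy" (pixels), "position" and "orientation" of the camera in the world. Camera axes: x right, y up, looking along -z (the intrinsics and any distortion apply to the point x, -y, -z); pixel columns grow to the right and rows downward; lengths in m; the calibration is good to about 2 mm. A picture is of the moment at which its call begins. There is no depth.
A pose or a line that the arm cannot do raises env.Unreachable and nothing moves.
- env.close_job(): hands the job in; it is judged then, once.
Trained networks look in a picture, given as the dict that the camera call returned (one of the last four; its "shot" number tells which), for a name from the list of things; names that differ only in an ending like _2 or _b are one class to them, and where a whole thing is asked for, a point or a joint stands for the part that bears it (a point fixed in the world has none). Each returns a list of dicts, best first, with "score" (0 to 1); they miss things now and then, are a little off and sometimes report something else, mostly with a low value. They report only what shows in the picture. A call takes as long as a camera call.
- env.search_frame(picture, thing): "xyz" ([x, y, z] in m, in world coordinates, good to about 4 mm: the middle of the surface that is visible of it).
- env.trace(picture, thing): "mask" (400x640 bool, what is visible of it).
The state is a dict: "clock": time; "joint_positions": joint angles; "qvel": joint speeds; "joint_torque": joint torques, N m; "position": TCP position; "tool_rot": TCP orientation; "force": force on the tool from outside, world axes, zero at the start; "wrist_torque": the same for the moment, N m; "opening": opening from 0.0 (shut) to 1.0 (fully open); "finger_force": force on a finger pad.
Only numpy, scipy, OpenCV 4.12 (cv2) and the standard library are available. Lean on these libraries where they do the work, as an engineer would, in place of code of your own. Each camera call takes 0.05 s, during which the arm holds its last target. There are 200 camera calls.

### The job

The glass laid out on the light box is to be checked against the light. Press the light box's round power key lightly with the fingertips and let it come up again, then press the brighter key (the triangle that points to the glass) in the same way, and draw the hand up clear of the box. Leave the other two keys alone, pick nothing up, and do not shift the glass or the tools lying about.

Things in the scene. Friction and masses are not known exactly. Their poses are not given: they have to be found in the camera images.
- light_box: Fixed aluminium light box, 300 (x) by 420 (y) by 30 mm high, white panel. Grey strip of four dark rubber keys, 48 mm apart, along its near edge (-x). From the strip's left (+y) end: round power, dimmer (triangle pointing to the near edge), brighter (triangle pointing to the glass), square colour-tone. Origin: centre of the underside; x away from the strip, y to the power key.
- key_power_top (a point): Centre of the top face of the power key, 8 mm above the top of the light box at rest; moves down with the key. Axes as the light box. Round, 24 mm across, at (-123, +168) mm in the light box's x, y.
- key_dimmer_top (a point): Centre of the top face of the dimmer key, 8 mm above the top of the light box at rest; moves down with the key. Axes as the light box. Triangle, 23 mm sides, point towards the near edge, at (-123, +120) mm. Not to be pressed.
- key_brighter_top (a point): Centre of the top face of the brighter key, 8 mm above the top of the light box at rest; moves down with the key. Axes as the light box. Triangle, 23 mm sides, point towards the glass, at (-123, +72) mm.
- key_tone_top (a point): Centre of the top face of the colour-tone key, 8 mm above the top of the light box at rest; moves down with the key. Axes as the light box. Square, 16 mm, at (-123, +24) mm. Not to be pressed.
- key_power (a joint): Travel of the round power key. Joint: 0 = up (at rest), 0.005 = fully down (m). A spring holds the key up: it starts to move at about 1.5 N and is fully down at 5 N; it counts as pressed from half way (0.0025, about 3.3 N) and springs back up when let go.
- key_dimmer (a joint): Travel of the dimmer key. Joint: 0 = up (at rest), 0.005 = fully down (m). A spring holds the key up: it starts to move at about 1.5 N and is fully down at 5 N; it counts as pressed from half way (0.0025, about 3.3 N) and springs back up when let go.
- key_brighter (a joint): Travel of the brighter key. Joint: 0 = up (at rest), 0.005 = fully down (m). A spring holds the key up: it starts to move at about 1.5 N and is fully down at 5 N; it counts as pressed from half way (0.0025, about 3.3 N) and springs back up when let go.
- key_tone (a joint): Travel of the colour-tone key. Joint: 0 = up (at rest), 0.005 = fully down (m). A spring holds the key up: it starts to move at about 1.5 N and is fully down at 5 N; it counts as pressed from half way (0.0025, about 3.3 N) and springs back up when let go.
- glass_sun: Loose half-round piece of amber glass, 50 mm radius, 4 mm thick, lying on the box's panel next to the key strip, in the middle. Origin in its underside.
- glass_ray_a: Loose ray-shaped piece of pink glass, about 93 mm long, 24 to 90 mm wide, 4 mm thick, lying on the panel. Origin in its underside.
- glass_ray_b: Loose ray-shaped piece of green glass, same size as the pink one, lying on the panel. Origin in its underside.
- glass_ray_c: Loose ray-shaped piece of blue glass, same size as the pink one, lying on the panel. Origin in its underside.
- cutter: Glass cutter with a purple grip and brass head, 170 mm long, 16 mm high, lying loose along the right half of the key strip, its head about 40 mm from the square key. Origin under the middle of its grip; long axis y.
- pliers: Running pliers with dark red handles, 190 mm long, 90 mm wide, 16 mm high, lying loose on the bench to the left of the light box. Origin under its middle, jaws to +x.
- tub: Empty clear tub, 127 mm across, 125 mm high, standing loose on the bench. Origin at the centre of its underside.
- tape_roll: Roll of tape, 96 mm across, 24 mm high, lying loose on the bench. Origin at the centre of its underside.

How it is judged (in metres and radians):
On the way, in this order (a step that is already met when the one before it is completed fails the run):
1. the power key is pressed (value of joint key_power above 0.0025 m), for 0.05 s.
2. the power key has come up again (value of joint each of key_power, key_brighter below 0.0006 m), for 0.05 s.
3. the brighter key is pressed (value of joint key_brighter above 0.0025 m), for 0.05 s.
At the end, for the whole second after the job is handed in: All four keys are up (within 0.6 mm), the TCP is more than 85 mm above the bench (fingertips some 30 mm above the keys), every piece of glass lies within 8 mm and every tool within 12 mm of where it was, at rest (all of step 2 and value of joint each of key_dimmer, key_tone below 0.0006 m and z of the grasp point in the frame of light_box above 0.085 m and not (distance of glass_sun from where it was at the start of the episode above 0.008 m) and not (distance of glass_ray_a from where it was at the start of the episode above 0.008 m) and not (distance of glass_ray_b from where it was at the start of the episode above 0.008 m) and not (distance of glass_ray_c from where it was at the start of the episode above 0.008 m) and not (distance of cutter from where it was at the start of the episode above 0.012 m) and not (distance of pliers from where it was at the start of the episode above 0.012 m) and not (distance of tub from where it was at the start of the episode above 0.012 m) and not (distance of tape_roll from where it was at the start of the episode above 0.012 m) and linear speed of each of glass_sun, glass_ray_a, glass_ray_b, glass_ray_c, cutter below 0.01 m/s); the robot touches nothing.
It fails at once if the dimmer key is pressed (by more than 0.8 mm) (value of joint key_dimmer above 0.0008 m).
It fails at once if the colour-tone key is pressed (by more than 0.8 mm) (value of joint key_tone above 0.0008 m).
It fails at once if the hand bears on the light box or its keys with more than 25 N: not a light press (contact force between any of the fingers, the arm and light_box above 25 N).
It fails at once if a piece of glass is shifted or lifted by more than 8 mm (distance of any of glass_sun, glass_ray_a, glass_ray_b, glass_ray_c from where it was at the start of the episode above 0.008 m).
It fails at once if a tool, the tub or the tape is shifted or lifted by more than 12 mm (distance of any of cutter, pliers, tub, tape_roll from where it was at the start of the episode above 0.012 m).
It also fails if it takes over 38 s, if anything falls off the work surface, if the arm or the gripper's body presses on something with over 40 N, if the wrist force passes 120 N, or if a joint passes its speed limit or range.

## Working session

There is one attempt and no reset: what is moved stays moved. The work goes in short steps, each a Python script; the robot and the scene stay as the last script left them, time stands still between calls to the robot, and variables do not carry over. Pictures are saved under pics/ and viewed, at most 10 in all, crops included, and the job is handed in when it is done.

```bash
mkdir -p pics; python3 - <<'E'
from workcell import env
import cv2
for n in ("scene","wrist"):
    f=env.grab_frame(n); cv2.imwrite(f"pics/{n}0.png",f["image"])
    print(n,f["position"],f["orientation"],f["fx"],f["fy"],f["cx"],f["cy"],[k for k in f])
    for t in ("key_power_top","key_dimmer_top","key_brighter_top","key_tone_top","light_box"):
        print(t,[(x["xyz"],x["score"]) for x in env.search_frame(f,t)][:3])
s=env.read_state();print(s["clock"],s["force"],s["position"],s["tool_rot"])
E
```

```text
scene [ 0.82077871 -0.49542123  0.98421512] [32.32040512 -0.5011677  26.88758722] 394.62285884355305 394.62285884355305 316.49030193447925 195.06725791590614 ['image', 'fx', 'fy', 'cx', 'cy', 'position', 'orientation', 'shot']
key_power_top [([0.4702, 0.1138, 0.04], 0.38)]
key_dimmer_top []
key_brighter_top []
key_tone_top []
light_box [([0.6668, -0.06, 0.0293], 0.69)]
wrist [ 0.62502546 -0.07805332  0.38390906] [-1.64930442e+01 -7.54893649e-02  1.79957145e+02] 288.9267161823449 288.9267161823449 320.3531370360149 199.21864076382644 ['image', 'fx', 'fy', 'cx', 'cy', 'position', 'orientation', 'shot']
key_power_top []
key_dimmer_top [([0.4835, 0.0649, 0.0369], 0.73)]
key_brighter_top [([0.4978, 0.0248, 0.0412], 0.64), ([0.6387, 0.059, 0.0347], 0.29)]
key_tone_top [([0.5176, -0.0211, 0.0408], 0.59)]
light_box [([0.6643, -0.0639, 0.0295], 0.97)]
0.6 [-1.08656636  0.83891474  0.22858998] [6.24992798e-01 2.43617112e-05 2.41249087e-01] [-1.79998626e+02  2.45055999e-03 -9.00007069e+01]
```

View pics/scene0.png

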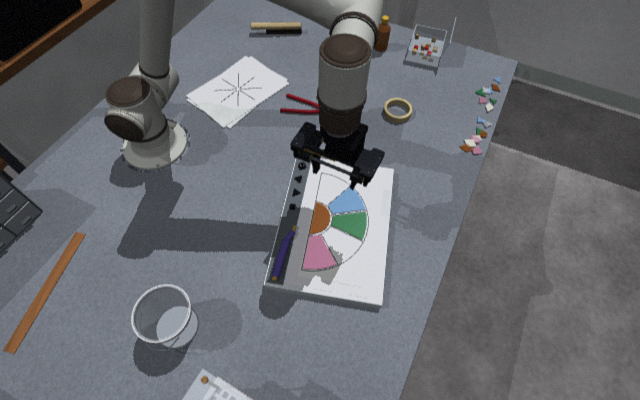

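View pics/wrist0.png

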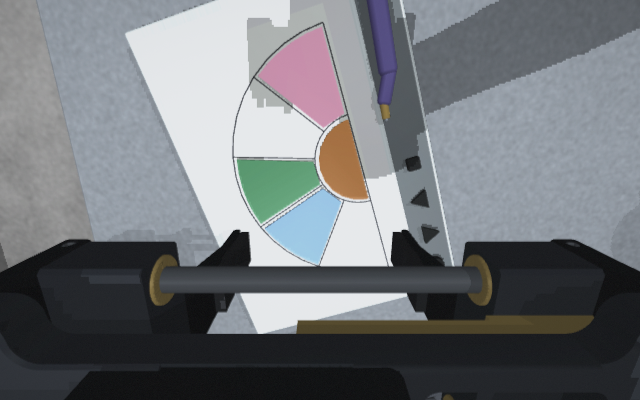

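```bash
cat > h.py <<'E'
from workcell import env
import numpy as np, cv2
from scipy.spatial.transform import Rotation as R
from scipy.optimize import least_squares
K={"key_power_top":168,"key_dimmer_top":120,"key_brighter_top":72,"key_tone_top":24}
def ray(f,u,v):
    d=R.from_euler("xyz",f["orientation"],degrees=True).apply([(u-f["cx"])/f["fx"],-(v-f["cy"])/f["fy"],-1])
    return d
def at_z(f,u,v,z=0.038):
    d=ray(f,u,v); p=np.array(f["position"]); return (p+d*(z-p[2])/d[2])[:2]
E
python3 - <<'E'
from h import *
env.gripper_to(0.0)
env.goto([.455,.15,.26],[180,0,-69])
f=env.grab_frame("wrist"); cv2.imwrite("pics/wrist1.png",f["image"])
for t in K:
    print(t,[(x["xyz"],x["score"]) for x in env.search_frame(f,t)][:3])
    for m in env.trace(f,t)[:2]:
        ys,xs=np.nonzero(m["mask"]); print(m["score"],len(xs),xs.mean(),ys.mean(),at_z(f,xs.mean(),ys.mean()))
s=env.read_state();print(s["clock"],s["force"],s["position"],s["tool_rot"])
E
```

```text
key_power_top [([0.4688, 0.1169, 0.0361], 0.66)]
0.74 274 319.62773722627736 149.04744525547446 [0.46932692 0.11716637]
key_dimmer_top [([0.482, 0.0667, 0.039], 0.43)]
0.58 160 322.00625 109.275 [0.48362602 0.07164929]
0.5 231 325.35497835497836 67.22077922077922 [0.49672404 0.02673098]
key_brighter_top [([0.4967, 0.0278, 0.038], 0.78)]
0.74 220 325.01363636363635 66.4090909090909 [0.49740709 0.02606582]
key_tone_top [([0.5116, -0.0204, 0.0437], 0.54)]
0.47 246 328.479674796748 21.32520325203252 [ 0.51048035 -0.01834112]
3.4833 [ 0.48533338 -0.03317036  0.72087056] [0.45527424 0.14973986 0.25978603] [ 1.79976962e+02 -8.02457866e-03 -6.90457811e+01]
```

View pics/wrist1.png

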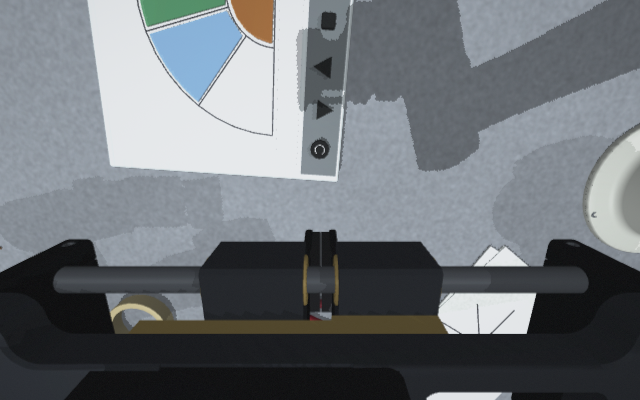

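```bash
cat >> h.py <<'E'
def press(p,yaw):
    env.goto([*p,.085],[180,0,yaw]); env.dwell(.2)
    f0=env.read_state()["force"][2]
    env.move_straight([*p,.061],rate=.06)
    hit=env.move_straight([*p,.0515],rate=.008,force_limit=4.4)
    for _ in range(4):
        env.dwell(.05); s=env.read_state()
        print(hit,s["clock"],s["position"],s["force"][2]-f0)
    return s["force"][2]-f0
E
python3 - <<'E'
from h import *
P=np.array([[.469,.117],[.483,.0705],[.497,.0265],[.5108,-.019]]); Y=np.array(list(K.values()))/1e3
g=lambda q:q[:2]+np.outer(Y,[-np.sin(q[2]),np.cos(q[2])])
q=least_squares(lambda q:(g(q)-P).ravel(),[.517,-.04,.3]).x
k=g(q); yaw=np.degrees(q[2])-90; np.save("k.npy",[*k[0],*k[2],yaw]); print(k,yaw,(k-P)*1e3)
env.goto([*k[0],.14],[180,0,yaw])
F=press(k[0],yaw)
if F>3.4:
    env.move_straight([*k[0],.10],rate=.06)
print(F,env.read_state()["clock"])
E
```

```text
[[ 0.46873089  0.11755225]
 [ 0.48287696  0.07168408]
 [ 0.49702304  0.02581592]
 [ 0.51116911 -0.02005225]] -72.85985672356405 [[-0.2691137   0.55224715]
 [-0.1230379   1.18408238]
 [ 0.0230379  -0.68408239]
 [ 0.3691137  -1.05224716]]
True 6.1833 [0.46878361 0.11758668 0.05263308] 4.866382938105706
True 6.2333 [0.4687815  0.11759852 0.05265762] 4.89736902524003
True 6.2833 [0.46878876 0.11758185 0.05263184] 5.1217563910974775
True 6.3333 [0.46879005 0.11757796 0.05263562] 4.52831810801165
4.52831810801165 7.275
```

Power was pressed about 4.4 mm at about 4.8 N and released. Next is the brighter key.

```bash
python3 - <<'E'
from h import *
d=np.load("k.npy"); b=d[2:4]; yaw=d[4]
env.move_straight([*b,.10])
F=press(b,yaw)
if F>3.4:
    env.move_straight([*b,.20],rate=.08)
    f=env.grab_frame("scene"); cv2.imwrite("pics/scene2.png",f["image"][120:320,220:440].repeat(3,0).repeat(3,1)[:600])
print(F,env.read_state()["clock"],env.read_state()["position"])
E
```

```text
True 10.125 [0.49708893 0.02585338 0.05259688] 5.400112222992536
True 10.175 [0.49707679 0.02583789 0.05260197] 5.630525567826292
True 10.225 [0.49709011 0.02584641 0.05260745] 5.2727413661120295
True 10.275 [0.49704906 0.02583466 0.05258293] 5.897492086316735
5.897492086316735 12.325 [0.49683084 0.02575996 0.19958027]
```

View pics/scene2.png

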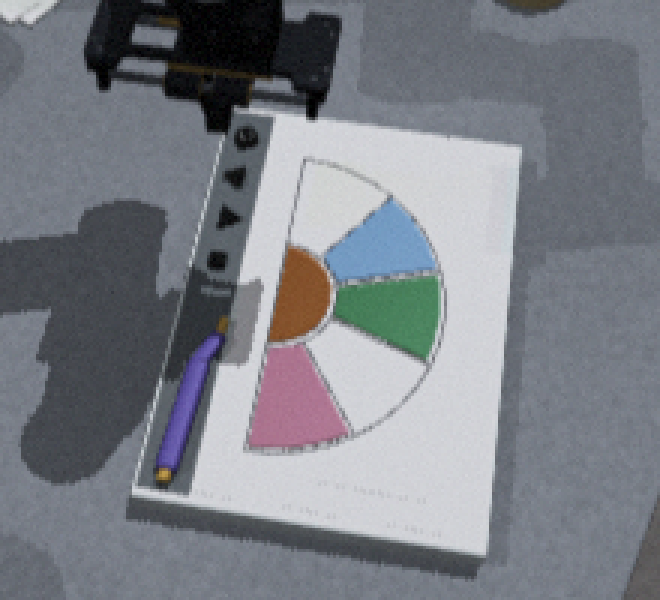

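The crop shows all four keys in view: power (246,137), dimmer (235,178), brighter (230,217) and tone (218,260). The glass and cutter are undisturbed, and the hand is well clear of the box.

```bash
python3 -c "
from workcell import env
env.dwell(.3); print(env.close_job())"
```

```text
the job is handed in; nothing more can be done
None
```

I pressed and released the power key, then the brighter key (each about 4.4 mm down at 5–6 N), raised the hand clear to 0.20 m and handed the job in; the verdict was not reported back.

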